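# Set out the forked wire rest

## Robot

A 7-joint arm with a two-finger parallel gripper is mounted at the origin on the work surface. World frame = base frame: x ahead of the robot, y to its left, z up, the work surface at z = 0. Lengths are in m, angles in rad, forces in N, time in s.
With the tool pointing down it reaches from about 0.425 to 0.875 m from the base axis. Payload 4.7 kg.
Tool frame: the origin (TCP) lies midway between the tips of the shut fingers; the grasp point (between the pads) lies 19 mm behind it (ctrl.grip_point_offset is the distance from the TCP to the grasp point, in m); z points along the fingers, y is the line along which they close (so a half turn about z gives the same grasp; the last joint's range is limited). The gripper opens to 87 mm and grips with 3 to 60 N. Pads are 19 mm wide; open, the fingers measure 117 mm over their backs; the gripper's body (75 mm by 190 mm) begins 51 mm behind the grasp point.
Start: joints at [-1.16, 0.321, -0.07, 1.45, 0.023, 1.371, -0.057], TCP at [0.251, 0.6, 0.223] pointing down, gripper open.
Joint ranges: [-2.86, 2.86], [-0.3, 2.09], [-1.38, 1.24], [0.06, 2.45], [-1.56, 4.7], [0.09, 2.05], [-2.69, 2.69]. Speed limits (rad/s): [2.57, 2.57, 3.14, 3.14, 3.14, 3.14, 3.14].

## Interface

Orientations are given as a rotation vector (axis times angle).
In Python, from bench import ctrl gives the robot as it stands. The module is installed in compiled form; this text tells all that it offers.
- The arm moves only by the shell command python3 -m handwheel 'ROWS' [OPENING] [FORCE]. ROWS is JSON, a list of rows, each an object of numbers: "x", "y", "z": the shift along the tool's x, y, z in m; "wx", "wy", "wz": the turn, a rotation vector about the tool's x, y, z in degrees. A call has 1 to 10 rows; each row is the pose to reach, as a shift and turn from the pose commanded when the call began, along the tool's axes at that moment; what a row does not reach only later rows make up. A row lasts 1/12 s, in which the tool goes at most 41.7 mm and 7.16 degrees, less where a joint would pass 70% of its speed; a pose out of reach is approached as far as the arm can. A call with a gripper value outside its range is refused whole. OPENING is the finger opening in m, from 0 to 0.087, set as the call begins (- or left out, the last holds). The fingers move at their own pace and stop on an object; FORCE is the grip in N (left out, the last holds). Time passes only in rows, so rows that repeat a pose let the fingers close. It gives the time, the measured TCP pose, the force, the opening and the grip force at its end, in the units of the state.
- ctrl.get_state(): the state, without advancing time (a new reading comes with each control period).
- ctrl.get_image(name): name is "side" or "top"; returns a dict with "image" (480x640x3 uint8, red, green, blue), "K" (3x3 intrinsics, pixels), "world_to_cam" (4x4, takes a point from world to camera coordinates). Camera axes: x right, y down, z forward; pixel columns grow to the right and rows downward; lengths in m; the calibration is good to about 2 mm. A picture is of the moment at which its call begins. There is no depth.
- ctrl.close_job(): hands the job in; it is judged then, once.
The state is a dict: "time": time; "joint_positions": joint angles; "qd": joint speeds; "joint_torque": joint torques, N m; "position": TCP position; "tool_rot": TCP orientation; "ft_force": force on the tool from outside, world axes, zero at the start; "torque": the same for the moment, N m; "grip_width": opening from 0.0 (shut) to 1.0 (fully open); "grip_force": force on a finger pad.
Only numpy, scipy, OpenCV 4.12 (cv2) and the standard library are available. Lean on these libraries where they do the work, as an engineer would, in place of code of your own. Each camera call takes 0.05 s, during which the arm holds its last target. There are 200 camera calls.

## Task

Push the forked plate (the one with the slot) across the top of the grey riser until its slotted end sticks out 50 mm past the riser's far edge, square to that edge, so that crimped wires can be hung in the slot. Only push it with the fingers: do not lift or tip it, and leave the plain plate and the other things where they are.

Things in the scene. Friction and masses are not known exactly. Their poses are not given: they have to be found in the camera images.
- fork: forked plate, to be pushed: aluminium, 130 long (x) x 92 wide (y) x 8 mm thick, about 0.25 kg, loose, flat on the riser's left or right half. Slot 24 wide, 40 deep in the middle of its +x end; -x end a straight edge. Origin: centre of the underside of the outline; x to the slotted end, z up. At the start x looks to the far edge up to 0.3 rad askew, the slotted end short of it by 10 to 50 mm
- fork_front (a point): point on the forked plate in the middle between the tips of its two prongs, level with their end faces and half-way up the thickness (65 mm ahead of the plate's origin, 4 mm up); axes as the plate's
- riser_edge (a point): middle of the far upper edge (away from the robot) of the riser: a grey sheet-metal box, fixed, rigid, 300 deep (x), 420 wide (y), 60 mm high; the plates lie on its flat top, which reaches 300 mm back from this point and 210 mm to each side. x points level out over the edge, square to it; y along the edge; z up; this point is at the level of the top
- blank: the plain plate, to be left alone: bare aluminium, 130 x 92 x 8 mm, no slot, loose, on the other half of the riser. Origin at the centre of its underside; x along its length
- die: dark steel crimping die, a round stub 28 mm in diameter, 45 mm high, standing loose on the riser between the two plates; leave alone. Origin at the centre of its foot
- jar: white closed jar, 64 mm in diameter, 80 mm high, standing on the bench to the left of the riser; leave alone. Origin at the centre of its foot
- driver: screwdriver lying on the bench to the right of the riser; leave alone. x along its length
There are look-alikes about, which are no part of the job. What is shaped like the fork but brown or pink is not meant.

How it is judged:
By the outcome, as a careful person would: the job done as asked, in the order asked, and still so for the second after the job is handed in, with the robot touching nothing.
It also fails if it takes over 38 s, if anything falls off the work surface, if the arm or the gripper's body presses on something with over 40 N, if the wrist force passes 120 N, or if a joint passes its speed limit or range.

## Working session

There is one attempt and no reset: what is moved stays moved. The work goes in short steps, Python scripts to look and compute and a shell command to move; the robot and the scene stay as the last step left them, time stands still between calls to the robot, and variables do not carry over. Pictures are saved under pics/ and viewed, at most 10 in all, crops included, and the job is handed in when it is done.

```bash
mkdir -p pics; python3 - <<'E'
from bench import ctrl
import cv2,numpy as np
for n in("top","side"):
    d=ctrl.get_image(n);cv2.imwrite(f"pics/{n}0.png",d["image"][:,:,::-1]);np.savez(f"{n}0.npz",**d)
    print(n,d["K"].round(1).tolist(),d["world_to_cam"].round(3).tolist())
s=ctrl.get_state();print(s["time"],s["position"],s["tool_rot"],s["ft_force"])
E
```

```text
top [[500.6, 0.0, 320.2], [0.0, 500.6, 236.9], [0.0, 0.0, 1.0]] [[0.012, -1.0, -0.022, -0.072], [-0.99, -0.009, -0.139, 0.525], [0.139, 0.024, -0.99, 1.377], [0.0, 0.0, 0.0, 1.0]]
side [[558.9, 0.0, 317.6], [0.0, 558.9, 233.1], [0.0, 0.0, 1.0]] [[0.924, -0.382, -0.02, -0.495], [-0.225, -0.499, -0.837, 0.129], [0.31, 0.778, -0.547, 1.274], [0.0, 0.0, 0.0, 1.0]]
0.1 [0.25106408 0.59902098 0.22157562] [-6.19100955e-01 -3.07977193e+00  2.69059589e-03] [-0.13490563 -0.58367413 -0.48016481]
```

View pics/top0.png

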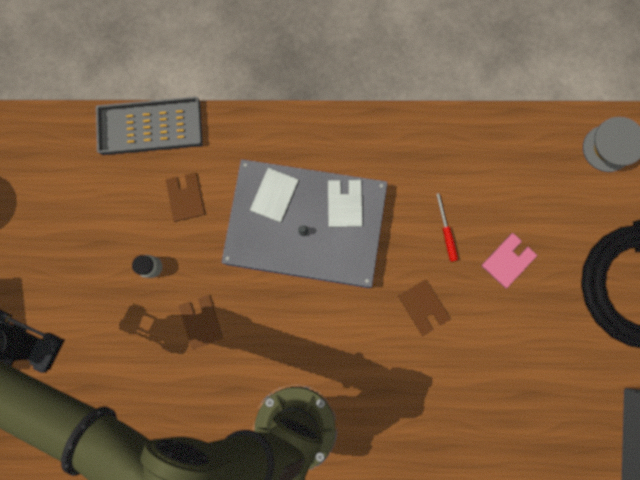

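View pics/side0.png

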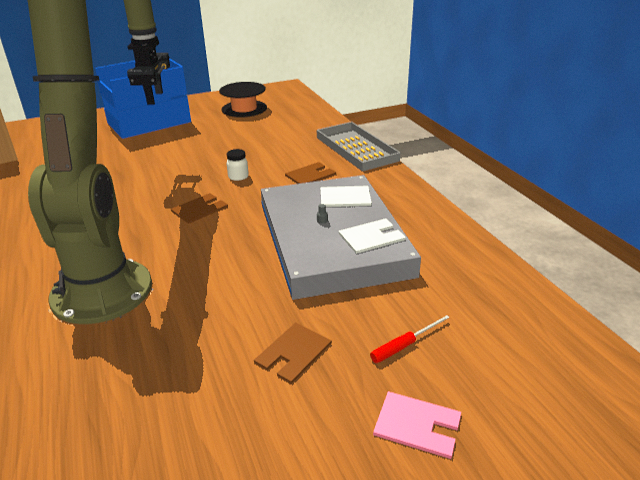

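The top view shows the fork (light, slot up) at about (345,203), the blank at (274,194), the die at (304,230) and the riser corners at about (242,160), (386,182), (372,287) and (224,264). The side view agrees: fork (373,236), die (322,215), blank (346,196).

```bash
cat > h.py <<'E'
import cv2,numpy as np
from scipy.spatial.transform import Rotation as R
def ray(d,px,z):
    px=np.atleast_2d(px).astype(float);T=d["world_to_cam"];Rm,t=T[:3,:3],T[:3,3]
    c=-Rm.T@t;v=(np.c_[px,np.ones(len(px))]@np.linalg.inv(d["K"]).T)@Rm
    return (c+v*((z-c[2])/v[:,2])[:,None])[:,:2]
def white(d,roi,lo=175):
    m=np.zeros((480,640),np.uint8);x0,y0,x1,y1=roi
    im=d["image"].astype(int);k=(im.min(2)>lo)&(im.max(2)-im.min(2)<40)
    m[y0:y1,x0:x1]=k[y0:y1,x0:x1]*255
    cs=cv2.findContours(m,cv2.RETR_EXTERNAL,cv2.CHAIN_APPROX_NONE)[0]
    return [c[:,0] for c in cs if cv2.contourArea(c)>300]
def plate(d,c,z=.068):
    # minAreaRect in world; returns centre, size, axis angle of the long side
    w=ray(d,c,z);(cx,cy),(a,b),t=cv2.minAreaRect((w*1000).astype(np.float32))
    if a<b:a,b,t=b,a,t+90
    t=(t+90)%180-90
    return np.array([cx,cy])/1000,(a,b),t
E
python3 - <<'E'
from h import *
for n,roi in(("top",(225,150,395,290)),("side",(260,170,425,290))):
    d=np.load(n+"0.npz")
    im=d["image"]
    print(n,"riser px",im[250,260] if n=="top" else im[250,300],"plates",im[215,345] if n=="top" else im[238,365])
    for c in white(d,roi): print("plate",[np.round(v,4) for v in plate(d,c)])
    a=im.astype(int);m=(((a.max(2)-a.min(2))<40)&(a.max(2)>85)).astype(np.uint8)*255
    r=np.zeros_like(m);x0,y0,x1,y1=roi[0]-15,roi[1]-15,roi[2]+15,roi[3]+15;r[y0:y1,x0:x1]=m[y0:y1,x0:x1]
    c=max(cv2.findContours(r,0,2)[0],key=cv2.contourArea)
    c=cv2.convexHull(c);q=cv2.approxPolyDP(c,6,True)[:,0];w=ray(d,q,.06)
    print("riser",q.tolist(),w.round(4).tolist(),[np.round(v,4) for v in plate(d,c[:,0],.06)])
E
```

```text
top riser px [115 115 117] plates [203 206 197]
plate [array([ 0.6177, -0.1333]), array([124.8574,  86.2892]), np.float64(0.4798)]
plate [array([0.6407, 0.0654]), array([127.1979,  88.741 ]), np.float64(-21.4508)]
riser [[241, 160], [385, 181], [372, 286], [223, 263]] [[0.7416, 0.1614], [0.6828, -0.2469], [0.3885, -0.2098], [0.4473, 0.2014]] [array([ 0.5636, -0.0233]), array([422.6126, 303.7556]), np.float64(81.3908)]
side riser px [179 174 172] plates [252 253 247]
plate [array([ 0.619 , -0.1356]), array([132.82 ,  97.647]), np.float64(1.614)]
plate [array([0.6405, 0.0602]), array([131.2863, 104.5882]), np.float64(-21.346)]
riser [[364, 176], [420, 256], [418, 277], [292, 299], [261, 189]] [[0.7414, 0.149], [0.682, -0.252], [0.6379, -0.3166], [0.3665, -0.2759], [0.4508, 0.1978]] [array([ 0.5581, -0.0603]), array([490.1714, 307.2883]), np.float64(80.5482)]
```

```bash
python3 -m handwheel '[{"x":-0.09,"y":-0.04,"wz":-4},{"x":-0.18,"y":-0.085,"wz":-8},{"x":-0.27,"y":-0.13,"wz":-12},{"x":-0.363,"y":-0.171,"wz":-14.4},{"x":-0.363,"y":-0.171,"wz":-14.4},{"x":-0.363,"y":-0.171,"wz":-14.4},{"x":-0.363,"y":-0.171,"wz":-14.4},{"x":-0.363,"y":-0.171,"wz":-14.4},{"x":-0.363,"y":-0.171,"wz":-14.4},{"x":-0.363,"y":-0.171,"wz":-14.4}]' 0.05
python3 - <<'E'
from h import *
from bench import ctrl
s=ctrl.get_state();Rm=R.from_rotvec(s["tool_rot"]).as_matrix();print(s["time"],s["position"].round(4),Rm.round(3).tolist(),s["joint_positions"].round(2))
d=np.load("top0.npz");g=cv2.cvtColor(d["image"],cv2.COLOR_RGB2GRAY)
# riser edges: line fit on strongest colour step (grey vs wood: saturation)
sat=cv2.cvtColor(d["image"],cv2.COLOR_RGB2HSV)[...,1].astype(np.float32)
sat=cv2.GaussianBlur(sat,(3,3),0)
q=np.array([[241,160],[385,181],[372,286],[223,263]],float);cen=q.mean(0)
L=[]
for i in range(4):
    a,b=q[i],q[(i+1)%4];n=np.array([b[1]-a[1],-(b[0]-a[0])]);n/=np.hypot(*n)
    if n@(a-cen)<0:n=-n
    P=[]
    for t in np.linspace(.08,.92,50):
        o=np.arange(-6,6.01,.25);p=(a+t*(b-a)+o[:,None]*n).astype(np.float32)
        v=cv2.remap(sat,p[None,:,0].copy(),p[None,:,1].copy(),1)[0]
        P.append(p[np.argmax(np.gradient(v))])
    w=ray(d,P,.06).astype(np.float32);l=cv2.fitLine(w,cv2.DIST_HUBER,0,.001,.001)[:,0]
    r=(w-l[2:])@np.array([-l[1],l[0]]);print(i,np.degrees(np.arctan2(l[1],l[0])).round(2),r.std().round(4));L.append(l)
def X(a,b): 
    t=np.linalg.solve(np.c_[a[:2],-b[:2]],b[2:]-a[2:]);return a[2:]+t[0]*a[:2]
C=np.array([X(L[i-1],L[i]) for i in range(4)]);print(C.round(4).tolist(),[np.hypot(*(C[i]-C[i-1])).round(4) for i in range(4)])
e=C[0]-C[1];print("edge mid",(C[0]+C[1])/2,"ang y",np.degrees(np.arctan2(e[1],e[0])))
print("die foot",ray(d,[304,231],.1),ray(d,[304,231],.06))
E
```

```text
0.1 [0.2511 0.599  0.2216] [[-0.922, 0.386, -0.001], [0.386, 0.922, -0.002], [-0.0, -0.002, -1.0]] [-1.16  0.32 -0.07  1.45  0.02  1.37 -0.06]
0 81.28 0.0007
1 -8.69 0.0008
2 81.44 0.0008
3 -8.7 0.0008
[[0.7457000017166138, 0.16259999573230743], [0.6818000078201294, -0.25429999828338623], [0.3828999996185303, -0.2085999995470047], [0.4456000030040741, 0.2085999995470047]] [np.float32(0.3036), np.float32(0.4218), np.float32(0.3024), np.float32(0.4218)]
edge mid [ 0.7137801  -0.04582973] ang y 81.28347
die foot [[ 0.53270271 -0.02369358]] [[ 0.53877713 -0.02141741]]invalid input at $[0]: expected keys x, y, z, wx, wy, wz
```

```bash
python3 -m handwheel '[{"x":-0.036,"y":-0.017,"z":0,"wx":0,"wy":0,"wz":-1.4},{"x":-0.073,"y":-0.034,"z":0,"wx":0,"wy":0,"wz":-2.8},{"x":-0.109,"y":-0.051,"z":0,"wx":0,"wy":0,"wz":-4.2},{"x":-0.145,"y":-0.068,"z":0,"wx":0,"wy":0,"wz":-5.6},{"x":-0.182,"y":-0.086,"z":0,"wx":0,"wy":0,"wz":-7},{"x":-0.218,"y":-0.103,"z":0,"wx":0,"wy":0,"wz":-8.4},{"x":-0.254,"y":-0.12,"z":0,"wx":0,"wy":0,"wz":-9.8},{"x":-0.29,"y":-0.137,"z":0,"wx":0,"wy":0,"wz":-11.2},{"x":-0.327,"y":-0.154,"z":0,"wx":0,"wy":0,"wz":-12.6},{"x":-0.363,"y":-0.171,"z":0,"wx":0,"wy":0,"wz":-14}]' 0.05
cat >> h.py <<'E'
def st():
    from bench import ctrl
    s=ctrl.get_state();M=R.from_rotvec(s["tool_rot"]).as_matrix();p=s["position"]
    print("t",s["time"],"p",p.round(4),"yaw y",np.degrees(np.arctan2(M[1,1],M[0,1])).round(2),"tilt",M[:,2].round(3),"j",s["joint_positions"].round(2),"F",s["ft_force"].round(1),s["grip_width"])
    return p,M
E
python3 - <<'E'
from h import *
p,M=st()
print("to start (tool axes)",M.T@(np.array([.518,-.130,.2216])-p))
E
```

```text
time: 0.93
position: [0.5208, 0.2996, 0.2223]
tool_rot: [-0.237, -3.132, 0.0]
ft_force: [0.3, 0.4, -0.1]
grip_width: 0.576
grip_force: 0.0
t 0.9333 p [0.5208 0.2996 0.2223] yaw y 81.33 tilt [-0. -0. -1.] j [-0.69  0.21  0.14  1.59 -0.03  1.34  0.88] F [ 0.3  0.4 -0.1] 0.5755574757110695
to start (tool axes) [-0.06192061 -0.42512517  0.00079577]
```

```bash
python3 -m handwheel '[{"x":-0.006,"y":-0.04,"z":0,"wx":0,"wy":0,"wz":0},{"x":-0.012,"y":-0.08,"z":0,"wx":0,"wy":0,"wz":0},{"x":-0.018,"y":-0.12,"z":0,"wx":0,"wy":0,"wz":0},{"x":-0.024,"y":-0.16,"z":0,"wx":0,"wy":0,"wz":0},{"x":-0.03,"y":-0.2,"z":0,"wx":0,"wy":0,"wz":0},{"x":-0.036,"y":-0.24,"z":0,"wx":0,"wy":0,"wz":0},{"x":-0.042,"y":-0.28,"z":0,"wx":0,"wy":0,"wz":0},{"x":-0.047,"y":-0.32,"z":0,"wx":0,"wy":0,"wz":0},{"x":-0.053,"y":-0.36,"z":0,"wx":0,"wy":0,"wz":0},{"x":-0.059,"y":-0.4,"z":0,"wx":0,"wy":0,"wz":0}]'
python3 -m handwheel '[{"x":-0.003,"y":-0.025,"z":0.03,"wx":0,"wy":0,"wz":0},{"x":-0.003,"y":-0.025,"z":0.06,"wx":0,"wy":0,"wz":0},{"x":-0.003,"y":-0.025,"z":0.08,"wx":0,"wy":0,"wz":0},{"x":-0.003,"y":-0.025,"z":0.1,"wx":0,"wy":0,"wz":0},{"x":-0.003,"y":-0.025,"z":0.1,"wx":0,"wy":0,"wz":0},{"x":-0.003,"y":-0.025,"z":0.1,"wx":0,"wy":0,"wz":0}]'
python3 - <<'E'
from h import *
from bench import ctrl
st()
for n in("top","side"):
    d=ctrl.get_image(n);np.savez(n+"1.npz",**d);cv2.imwrite(f"pics/{n}1.png",d["image"][:,:,::-1])
a=np.load("top1.npz")["image"][140:300,210:410];b=np.load("side1.npz")["image"][130:310,230:450]
a=cv2.resize(a,(400,320));b=cv2.resize(b,(391,320));cv2.imwrite("pics/c1.png",np.hstack([a,b])[:,:,::-1])
E
```

```text
time: 1.77
position: [0.5168, -0.1046, 0.2224]
tool_rot: [-0.239, -3.132, -0.001]
ft_force: [1.0, -0.6, 0.0]
grip_width: 0.573
grip_force: 0.0
time: 2.27
position: [0.5157, -0.1278, 0.1217]
tool_rot: [-0.239, -3.13, 0.0]
ft_force: [0.5, 0.4, 1.0]
grip_width: 0.576
grip_force: 0.0
t 2.2667 p [ 0.5157 -0.1278  0.1217] yaw y 81.27 tilt [-0.003  0.    -1.   ] j [-0.25  0.15  0.48  1.89 -0.08  1.13  1.68] F [0.5 0.4 1. ] 0.5760365880191769
```

View pics/c1.png

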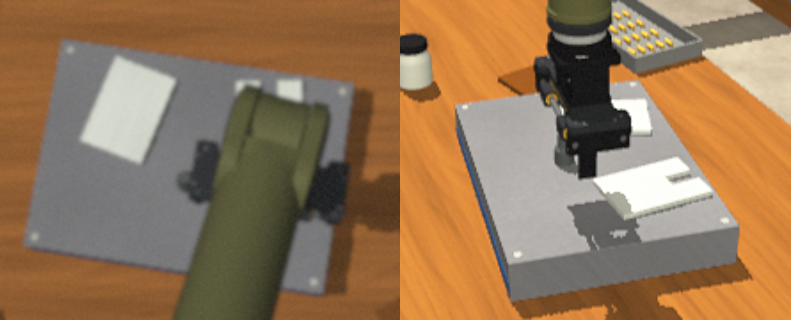

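The gripper is behind the fork's rear edge. The die (crop about (185,183)) is just left of the gripper body, but its top is well below the body. I'll lower to just above the riser top.

```bash
python3 -m handwheel '[{"x":0,"y":0.005,"z":0.02,"wx":0,"wy":0,"wz":0},{"x":0,"y":0.005,"z":0.04,"wx":0,"wy":0,"wz":0},{"x":0,"y":0.005,"z":0.05,"wx":0,"wy":0,"wz":0},{"x":0,"y":0.005,"z":0.055,"wx":0,"wy":0,"wz":0},{"x":0,"y":0.005,"z":0.0575,"wx":0,"wy":0,"wz":0},{"x":0,"y":0.005,"z":0.0575,"wx":0,"wy":0,"wz":0},{"x":0,"y":0.005,"z":0.0575,"wx":0,"wy":0,"wz":0}]'
python3 - <<'E'
from h import *
st()
E
```

```text
time: 2.95
position: [0.5182, -0.1233, 0.0661]
tool_rot: [0.239, 3.131, -0.0]
ft_force: [0.4, 0.0, 1.1]
grip_width: 0.576
grip_force: 0.0
t 2.95 p [ 0.5182 -0.1233  0.0661] yaw y 81.25 tilt [ 0.002 -0.    -1.   ] j [-0.24  0.22  0.47  1.94 -0.12  1.01  1.7 ] F [0.4 0.  1.1] 0.5756292084420637
```

```bash
python3 -m handwheel '[{"x":0,"y":0,"z":0.001,"wx":0,"wy":0,"wz":0},{"x":0,"y":0,"z":0.0025,"wx":0,"wy":0,"wz":0},{"x":0,"y":0,"z":0.0025,"wx":0,"wy":0,"wz":0},{"x":0,"y":0,"z":0.0025,"wx":0,"wy":0,"wz":0},{"x":0,"y":0,"z":0.0025,"wx":0,"wy":0,"wz":0}]'
python3 -m handwheel '[{"x":-0.003,"y":0,"z":0,"wx":0,"wy":0,"wz":0},{"x":-0.007,"y":0,"z":0,"wx":0,"wy":0,"wz":0},{"x":-0.011,"y":0,"z":0,"wx":0,"wy":0,"wz":0},{"x":-0.015,"y":0,"z":0,"wx":0,"wy":0,"wz":0},{"x":-0.019,"y":0,"z":0,"wx":0,"wy":0,"wz":0},{"x":-0.023,"y":0,"z":0,"wx":0,"wy":0,"wz":0},{"x":-0.027,"y":0,"z":0,"wx":0,"wy":0,"wz":0},{"x":-0.031,"y":0,"z":0,"wx":0,"wy":0,"wz":0},{"x":-0.034,"y":0,"z":0,"wx":0,"wy":0,"wz":0},{"x":-0.036,"y":0,"z":0,"wx":0,"wy":0,"wz":0}]'
python3 - <<'E'
from h import *
st()
E
```

```text
time: 3.37
position: [0.5175, -0.1231, 0.0627]
tool_rot: [0.239, 3.132, 0.0]
ft_force: [0.7, 0.4, 0.2]
grip_width: 0.57
grip_force: 0.0
time: 4.2
position: [0.5534, -0.1285, 0.0624]
tool_rot: [-0.239, -3.132, 0.0]
ft_force: [-1.1, 1.5, 0.6]
grip_width: 0.577
grip_force: 0.8
t 4.2 p [ 0.5534 -0.1285  0.0624] yaw y 81.28 tilt [-0. -0. -1.] j [-0.22  0.3   0.46  1.85 -0.16  1.02  1.73] F [-1.1  1.5  0.6] 0.5770292751488247
```

```bash
python3 -m handwheel '[{"x":-0.003,"y":0,"z":0,"wx":0,"wy":0,"wz":0},{"x":-0.006,"y":0,"z":0,"wx":0,"wy":0,"wz":0},{"x":-0.01,"y":0,"z":0,"wx":0,"wy":0,"wz":0},{"x":-0.014,"y":0,"z":0,"wx":0,"wy":0,"wz":0},{"x":-0.018,"y":0,"z":0,"wx":0,"wy":0,"wz":0},{"x":-0.022,"y":0,"z":0,"wx":0,"wy":0,"wz":0},{"x":-0.026,"y":0,"z":0,"wx":0,"wy":0,"wz":0},{"x":-0.028,"y":0,"z":0,"wx":0,"wy":0,"wz":0},{"x":-0.03,"y":0,"z":0,"wx":0,"wy":0,"wz":0},{"x":-0.03,"y":0,"z":0,"wx":0,"wy":0,"wz":0}]'
python3 - <<'E'
from h import *
from bench import ctrl
st()
for n in("top","side"):
    d=ctrl.get_image(n);np.savez(n+"2.npz",**d)
a=np.load("top2.npz")["image"][140:300,210:410];b=np.load("side2.npz")["image"][130:310,230:450]
a=cv2.resize(a,(400,320));b=cv2.resize(b,(391,320));cv2.imwrite("pics/c2.png",np.hstack([a,b])[:,:,::-1])
E
```

```text
time: 5.03
position: [0.5832, -0.1334, 0.0626]
tool_rot: [0.24, 3.132, -0.0]
ft_force: [-0.8, -0.7, -0.2]
grip_width: 0.574
grip_force: 0.2
t 5.0333 p [ 0.5832 -0.1334  0.0626] yaw y 81.25 tilt [ 0.001 -0.    -1.   ] j [-0.2   0.36  0.46  1.78 -0.18  1.04  1.74] F [-0.8 -0.7 -0.2] 0.574381653651799
```

View pics/c2.png

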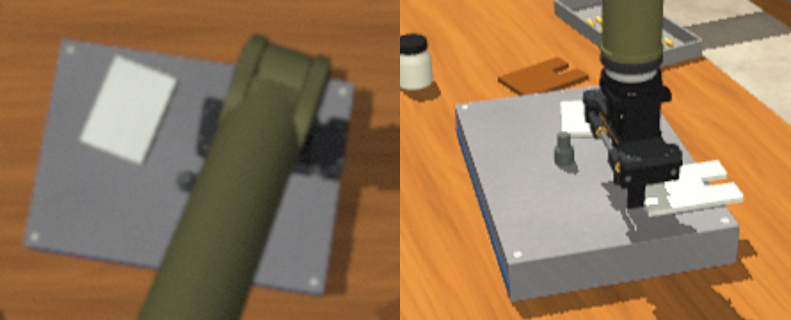

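The fork is being pushed squarely and its prongs already pass the edge (crop (740,195)). The blank and die haven't moved. I'll push most of what remains, then measure.

```bash
python3 -m handwheel '[{"x":-0.003,"y":0,"z":0,"wx":0,"wy":0,"wz":0},{"x":-0.006,"y":0,"z":0,"wx":0,"wy":0,"wz":0},{"x":-0.009,"y":0,"z":0,"wx":0,"wy":0,"wz":0},{"x":-0.012,"y":0,"z":0,"wx":0,"wy":0,"wz":0},{"x":-0.015,"y":0,"z":0,"wx":0,"wy":0,"wz":0},{"x":-0.017,"y":0,"z":0,"wx":0,"wy":0,"wz":0},{"x":-0.019,"y":0,"z":0,"wx":0,"wy":0,"wz":0},{"x":-0.02,"y":0,"z":0,"wx":0,"wy":0,"wz":0},{"x":-0.02,"y":0,"z":0,"wx":0,"wy":0,"wz":0},{"x":-0.02,"y":0,"z":0,"wx":0,"wy":0,"wz":0}]'
python3 -m handwheel '[{"x":0.02,"y":0,"z":0,"wx":0,"wy":0,"wz":0},{"x":0.05,"y":0,"z":-0.01,"wx":0,"wy":0,"wz":0},{"x":0.08,"y":0,"z":-0.04,"wx":0,"wy":0,"wz":0},{"x":0.11,"y":0,"z":-0.07,"wx":0,"wy":0,"wz":0},{"x":0.11,"y":0.04,"z":-0.11,"wx":0,"wy":0,"wz":0},{"x":0.11,"y":0.08,"z":-0.14,"wx":0,"wy":0,"wz":0},{"x":0.11,"y":0.12,"z":-0.14,"wx":0,"wy":0,"wz":0},{"x":0.11,"y":0.16,"z":-0.14,"wx":0,"wy":0,"wz":0},{"x":0.11,"y":0.2,"z":-0.14,"wx":0,"wy":0,"wz":0},{"x":0.11,"y":0.24,"z":-0.14,"wx":0,"wy":0,"wz":0}]'
python3 - <<'E'
from h import *
from bench import ctrl
st()
for n in("top","side"):
    d=ctrl.get_image(n);np.savez(n+"3.npz",**d)
    for c in white(d,(300,140,395,290) if n=="top" else (330,150,460,290)):
        c0,s,t=plate(d,c);print(n,c0.round(4),np.round(s,1),round(float(t),2))
        u=np.array([np.cos(np.radians(-8.7)),np.sin(np.radians(-8.7))])
        w=(ray(d,c,.068)-[.7138,-.0458])@u;print("s range",w.min().round(4),w.max().round(4))
a=np.load("top3.npz")["image"][140:300,210:410];b=np.load("side3.npz")["image"][130:310,230:450]
a=cv2.resize(a,(400,320));b=cv2.resize(b,(391,320));cv2.imwrite("pics/c3.png",np.hstack([a,b])[:,:,::-1])
E
```

```text
time: 5.97
position: [0.6028, -0.1362, 0.0625]
tool_rot: [0.239, 3.132, -0.0]
ft_force: [-1.5, 0.5, 1.2]
grip_width: 0.571
grip_force: 0.7
time: 6.8
position: [0.5293, 0.107, 0.2038]
tool_rot: [0.239, 3.128, 0.004]
ft_force: [0.3, -1.3, -0.1]
grip_width: 0.573
grip_force: 0.0
t 6.8 p [0.5293 0.107  0.2038] yaw y 81.26 tilt [ 0.004  0.002 -1.   ] j [-0.52  0.09  0.28  1.77 -0.03  1.28  1.19] F [ 0.3 -1.3 -0.1] 0.572925536466235
top [ 0.6766 -0.1537] [126.8  89.6] -8.51
s range -0.0838 0.043
side [ 0.6765 -0.1584] [130.7 102.5] -8.8
s range -0.0852 0.0456
side [0.6527 0.0547] [107.4 106.6] 67.03
s range -0.1402 -0.0146
```

View pics/c3.png

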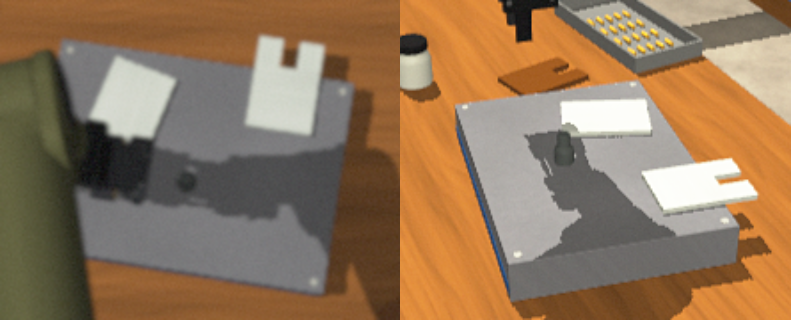

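The fork is square (−8.5 to −8.8° against the riser's −8.7°) and sticks out about 44.7 mm. Its prongs end at crop (757,190), and the other things are untouched. It needs about 5.3 mm more, so I'll retrace the path and push.

```bash
python3 -m handwheel '[{"x":0,"y":-0.04,"z":0,"wx":0,"wy":0,"wz":0},{"x":0,"y":-0.08,"z":0,"wx":0,"wy":0,"wz":0},{"x":0,"y":-0.12,"z":0,"wx":0,"wy":0,"wz":0},{"x":0,"y":-0.16,"z":0,"wx":0,"wy":0,"wz":0},{"x":0,"y":-0.2,"z":0,"wx":0,"wy":0,"wz":0},{"x":-0.02,"y":-0.23,"z":0.02,"wx":0,"wy":0,"wz":0},{"x":-0.04,"y":-0.24,"z":0.05,"wx":0,"wy":0,"wz":0},{"x":-0.055,"y":-0.24,"z":0.08,"wx":0,"wy":0,"wz":0},{"x":-0.07,"y":-0.24,"z":0.1,"wx":0,"wy":0,"wz":0},{"x":-0.07,"y":-0.24,"z":0.12,"wx":0,"wy":0,"wz":0}]'
python3 -m handwheel '[{"x":0,"y":0,"z":0.01,"wx":0,"wy":0,"wz":0},{"x":0,"y":0,"z":0.018,"wx":0,"wy":0,"wz":0},{"x":0,"y":0,"z":0.02,"wx":0,"wy":0,"wz":0},{"x":0,"y":0,"z":0.02,"wx":0,"wy":0,"wz":0},{"x":-0.01,"y":0,"z":0.02,"wx":0,"wy":0,"wz":0},{"x":-0.02,"y":0,"z":0.02,"wx":0,"wy":0,"wz":0},{"x":-0.028,"y":0,"z":0.02,"wx":0,"wy":0,"wz":0},{"x":-0.034,"y":0,"z":0.02,"wx":0,"wy":0,"wz":0},{"x":-0.037,"y":0,"z":0.02,"wx":0,"wy":0,"wz":0},{"x":-0.037,"y":0,"z":0.02,"wx":0,"wy":0,"wz":0}]'
python3 - <<'E'
from h import *
st()
E
```

```text
time: 7.73
position: [0.5635, -0.144, 0.081]
tool_rot: [0.239, 3.13, -0.002]
ft_force: [-1.1, 0.5, 0.5]
grip_width: 0.579
grip_force: 0.0
time: 8.57
position: [0.5984, -0.1489, 0.0628]
tool_rot: [0.239, 3.132, -0.0]
ft_force: [-0.1, 0.2, -0.2]
grip_width: 0.575
grip_force: 0.0
t 8.5667 p [ 0.5984 -0.1489  0.0628] yaw y 81.28 tilt [ 0.001 -0.    -1.   ] j [-0.19  0.4   0.48  1.73 -0.21  1.06  1.78] F [-0.1  0.2 -0.2] 0.574779365136898
```

```bash
python3 -m handwheel '[{"x":-0.002,"y":0,"z":0,"wx":0,"wy":0,"wz":0},{"x":-0.004,"y":0,"z":0,"wx":0,"wy":0,"wz":0},{"x":-0.006,"y":0,"z":0,"wx":0,"wy":0,"wz":0},{"x":-0.007,"y":0,"z":0,"wx":0,"wy":0,"wz":0},{"x":-0.0078,"y":0,"z":0,"wx":0,"wy":0,"wz":0},{"x":-0.0078,"y":0,"z":0,"wx":0,"wy":0,"wz":0},{"x":-0.0078,"y":0,"z":0,"wx":0,"wy":0,"wz":0}]'
python3 -m handwheel '[{"x":0.02,"y":0,"z":0,"wx":0,"wy":0,"wz":0},{"x":0.05,"y":0,"z":-0.01,"wx":0,"wy":0,"wz":0},{"x":0.08,"y":0,"z":-0.04,"wx":0,"wy":0,"wz":0},{"x":0.11,"y":0,"z":-0.07,"wx":0,"wy":0,"wz":0},{"x":0.11,"y":0.04,"z":-0.11,"wx":0,"wy":0,"wz":0},{"x":0.11,"y":0.08,"z":-0.14,"wx":0,"wy":0,"wz":0},{"x":0.11,"y":0.12,"z":-0.14,"wx":0,"wy":0,"wz":0},{"x":0.11,"y":0.16,"z":-0.14,"wx":0,"wy":0,"wz":0},{"x":0.11,"y":0.2,"z":-0.14,"wx":0,"wy":0,"wz":0},{"x":0.11,"y":0.24,"z":-0.14,"wx":0,"wy":0,"wz":0}]'
python3 - <<'E'
from h import *
from bench import ctrl
st()
u=np.array([np.cos(np.radians(-8.7)),np.sin(np.radians(-8.7))])
for n in("top","side"):
    d=ctrl.get_image(n);np.savez(n+"4.npz",**d)
    for c in white(d,(315,140,395,290) if n=="top" else (365,150,460,290),150)[:1]:
        c0,s,t=plate(d,c);w=(ray(d,c,.068)-[.7138,-.0458])@u
        print(n,c0.round(4),np.round(s,1),round(float(t),2),"s range",w.min().round(4),w.max().round(4),"front from centre",((c0-[.7138,-.0458])@u+.065).round(4))
a=np.load("top4.npz")["image"][140:300,210:410];b=np.load("side4.npz")["image"][130:310,230:450]
a=cv2.resize(a,(400,320));b=cv2.resize(b,(391,320));cv2.imwrite("pics/c4.png",np.hstack([a,b])[:,:,::-1])
E
```

```text
time: 9.15
position: [0.6049, -0.15, 0.0624]
tool_rot: [-0.239, -3.132, -0.0]
ft_force: [-2.5, 0.7, 0.7]
grip_width: 0.576
grip_force: 1.2
time: 9.98
position: [0.532, 0.0931, 0.2038]
tool_rot: [0.239, 3.129, 0.003]
ft_force: [0.8, 0.3, -0.6]
grip_width: 0.57
grip_force: 0.0
t 9.9833 p [0.532  0.0931 0.2038] yaw y 81.25 tilt [ 0.004  0.002 -1.   ] j [-0.52  0.09  0.32  1.77 -0.03  1.28  1.22] F [ 0.8  0.3 -0.6] 0.5698769185494866
top [ 0.6806 -0.1543] [131.   93.7] -8.52 s range -0.0819 0.0492 front from centre 0.0486
side [ 0.7141 -0.0855] [401.  155.5] 63.46 s range -0.1119 0.0496 front from centre 0.0713
```

View pics/c4.png

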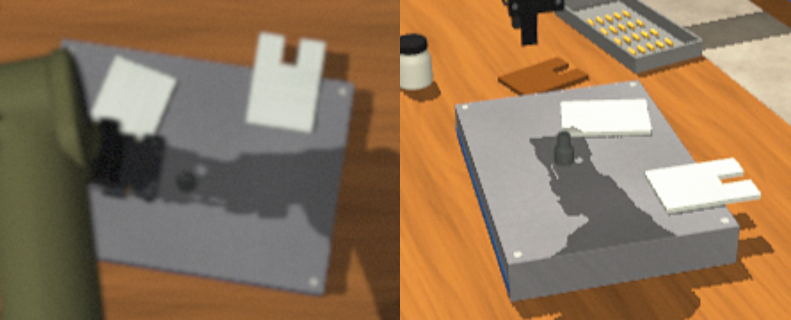

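It now sticks out about 48.5 mm, square, with the blank and die in place. There is plenty of time, so I'll nudge it another 1.3 mm.

```bash
python3 -m handwheel '[{"x":0,"y":-0.04,"z":0,"wx":0,"wy":0,"wz":0},{"x":0,"y":-0.08,"z":0,"wx":0,"wy":0,"wz":0},{"x":0,"y":-0.12,"z":0,"wx":0,"wy":0,"wz":0},{"x":0,"y":-0.16,"z":0,"wx":0,"wy":0,"wz":0},{"x":0,"y":-0.2,"z":0,"wx":0,"wy":0,"wz":0},{"x":-0.02,"y":-0.225,"z":0.02,"wx":0,"wy":0,"wz":0},{"x":-0.04,"y":-0.23,"z":0.05,"wx":0,"wy":0,"wz":0},{"x":-0.055,"y":-0.23,"z":0.08,"wx":0,"wy":0,"wz":0},{"x":-0.07,"y":-0.23,"z":0.1,"wx":0,"wy":0,"wz":0},{"x":-0.07,"y":-0.23,"z":0.12,"wx":0,"wy":0,"wz":0}]'
python3 -m handwheel '[{"x":0,"y":0,"z":0.01,"wx":0,"wy":0,"wz":0},{"x":0,"y":0,"z":0.018,"wx":0,"wy":0,"wz":0},{"x":0,"y":0,"z":0.02,"wx":0,"wy":0,"wz":0},{"x":0,"y":0,"z":0.02,"wx":0,"wy":0,"wz":0},{"x":-0.01,"y":0,"z":0.02,"wx":0,"wy":0,"wz":0},{"x":-0.02,"y":0,"z":0.02,"wx":0,"wy":0,"wz":0},{"x":-0.028,"y":0,"z":0.02,"wx":0,"wy":0,"wz":0},{"x":-0.033,"y":0,"z":0.02,"wx":0,"wy":0,"wz":0},{"x":-0.035,"y":0,"z":0.02,"wx":0,"wy":0,"wz":0},{"x":-0.035,"y":0,"z":0.02,"wx":0,"wy":0,"wz":0}]'
python3 - <<'E'
from h import *
p,_=st();print("s",(p[:2]-[.7138,-.0458])@[.9885,-.1513])
E
```

```text
time: 10.92
position: [0.5678, -0.1479, 0.081]
tool_rot: [0.239, 3.13, -0.002]
ft_force: [0.1, 0.9, -0.0]
grip_width: 0.576
grip_force: 0.0
time: 11.75
position: [0.6002, -0.1526, 0.0628]
tool_rot: [0.239, 3.132, -0.0]
ft_force: [0.3, -0.4, 0.1]
grip_width: 0.576
grip_force: 0.0
t 11.75 p [ 0.6002 -0.1526  0.0628] yaw y 81.27 tilt [ 0.001 -0.    -1.   ] j [-0.2   0.41  0.51  1.73 -0.22  1.06  1.79] F [ 0.3 -0.4  0.1] 0.5762459770357764
s -0.09613040175801345
```

```bash
python3 -m handwheel '[{"x":-0.002,"y":0,"z":0,"wx":0,"wy":0,"wz":0},{"x":-0.004,"y":0,"z":0,"wx":0,"wy":0,"wz":0},{"x":-0.005,"y":0,"z":0,"wx":0,"wy":0,"wz":0},{"x":-0.006,"y":0,"z":0,"wx":0,"wy":0,"wz":0},{"x":-0.006,"y":0,"z":0,"wx":0,"wy":0,"wz":0},{"x":-0.006,"y":0,"z":0,"wx":0,"wy":0,"wz":0}]'
python3 -m handwheel '[{"x":0.02,"y":0,"z":0,"wx":0,"wy":0,"wz":0},{"x":0.05,"y":0,"z":-0.01,"wx":0,"wy":0,"wz":0},{"x":0.08,"y":0,"z":-0.04,"wx":0,"wy":0,"wz":0},{"x":0.11,"y":0,"z":-0.07,"wx":0,"wy":0,"wz":0},{"x":0.11,"y":0.04,"z":-0.11,"wx":0,"wy":0,"wz":0},{"x":0.11,"y":0.08,"z":-0.14,"wx":0,"wy":0,"wz":0},{"x":0.11,"y":0.12,"z":-0.14,"wx":0,"wy":0,"wz":0},{"x":0.11,"y":0.16,"z":-0.14,"wx":0,"wy":0,"wz":0},{"x":0.11,"y":0.2,"z":-0.14,"wx":0,"wy":0,"wz":0},{"x":0.11,"y":0.22,"z":-0.14,"wx":0,"wy":0,"wz":0}]'
python3 -m handwheel '[{"x":0,"y":0,"z":0,"wx":0,"wy":0,"wz":0},{"x":0,"y":0,"z":0,"wx":0,"wy":0,"wz":0},{"x":0,"y":0,"z":0,"wx":0,"wy":0,"wz":0}]'
python3 - <<'E'
from h import *
from bench import ctrl
u=np.array([np.cos(np.radians(-8.7)),np.sin(np.radians(-8.7))])
for n,lo in(("top",150),("side",175)):
    d=ctrl.get_image(n)
    for c in white(d,(315,140,395,290) if n=="top" else (365,150,460,290),lo)[:1]:
        c0,s,t=plate(d,c);w=(ray(d,c,.068)-[.7138,-.0458])@u
        print(n,c0.round(4),np.round(s,1),round(float(t),2),"s range",w.min().round(4),w.max().round(4),"front",((c0-[.7138,-.0458])@u+.065).round(4))
    cv2.imwrite(f"pics/{n}5.png",d["image"][:,:,::-1])
E
```

```text
time: 12.25
position: [0.6049, -0.1533, 0.0623]
tool_rot: [-0.239, -3.131, -0.001]
ft_force: [-4.2, 0.9, 2.3]
grip_width: 0.571
grip_force: 1.7
time: 13.08
position: [0.5312, 0.0843, 0.2035]
tool_rot: [0.236, 3.129, 0.004]
ft_force: [-0.1, -0.2, -0.5]
grip_width: 0.576
grip_force: 0.0
time: 13.33
position: [0.5306, 0.08, 0.2023]
tool_rot: [0.24, 3.132, -0.001]
ft_force: [0.4, -0.5, -0.9]
grip_width: 0.577
grip_force: 0.0
top [ 0.681  -0.1544] [131.  94.] -8.52 s range -0.0815 0.0497 front 0.049
side [ 0.6812 -0.1593] [130.7 102.7] -8.68 s range -0.0804 0.0503 front 0.05
```

View pics/side5.png

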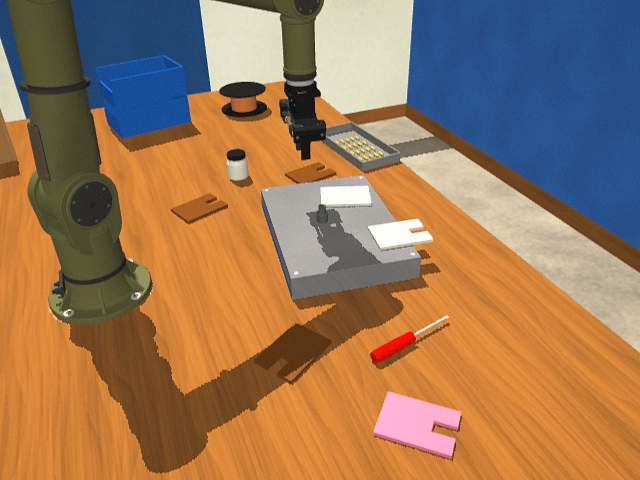

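The fork (400,234) overhangs the far edge by 49–50 mm and is square. The die (322,214), blank, jar and driver are where they were, and the arm is clear.

```bash
python3 -c "
from bench import ctrl
print(ctrl.close_job())"
```

```text
the job is handed in; nothing more can be done
None
```

The job is handed in: the fork sticks out 49–50 mm past the riser's far edge, square to it within about 0.2° by the cameras, at about 13 s, with the other things left where they were.

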